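# Lift the hot egg with the tongs

## Task

The brown egg in the blue egg cup has just been boiled and is too hot to touch. Pick up the kitchen tongs by their red grips, close them gently on the brown egg, lift it out of its cup and carry it over to the middle of the white saucer, and finish while still holding it there in the tongs, still, at least 10 cm above the saucer; do not put it down. Do not touch the egg with the gripper itself, do not crush it, and leave the other eggs, the cups, the saucer and everything else on the worktop where they are.

Things in the scene. Friction and masses are not known exactly. Their poses are not given: they have to be found in the camera images.
- tongs: steel tongs, red grips and jaws, lying flat, 240 mm long, 120 g, balanced near the origin. Origin: at the underside, midway between the grips; x along the tongs to the jaws, z up. Hinge end at x = -100 to -129 mm. Grips: upright plates, x = -25 to +25 mm, 24 mm tall, pinched across y, 56 mm over their outer faces when open. A spring opens them: 8 N on each grip at first, 10 N when closed
- tongs_jaws (a point): point midway between the jaws, 100 mm ahead of the tongs' origin and 11 mm above their underside; the egg's middle belongs here (10 mm above or below will do). Jaws: red shallow cups 22 mm tall, x = +84 to +116 mm. Jaw gap 80 mm (74 at the ends) with the grips open at 56 mm, 2 mm less for each 1 mm the grips close; 44 mm (on an egg) with the grips at about 38 mm
- tongs_left: the tongs' left arm (y > 0 side) with its grip and jaw. Origin: at the arm's hinge, at x = -100 mm, y = +8 mm in the tongs' frame. Both arms always turn alike. Arms are 16 mm tall. Beyond the spring force, each jaw presses with half of the grip force
- tongs_right: the tongs' right arm (y < 0 side), the mirror image. Origin: at x = -100 mm, y = -8 mm in the tongs' frame
- brown_egg: brown egg 44 mm wide and 55 mm tall, about 60 g, standing blunt end down in its cup (underside flat, 16 mm across). Origin: centre of its underside, z up; in the cup that is 26 mm above the worktop. It is widest 23 mm above the underside; its top is 81 mm above the worktop
- brown_egg_center (a point): the middle of the brown egg at its widest height, 23 mm above its underside (49 mm above the worktop while in the cup)
- blue_cup: blue egg cup, 54 mm across the foot, 51 mm across the rim, 38 mm tall, inner floor at 26 mm; loose, about 160 g. Origin: centre of the underside, z up. The brown egg stands in it
- white_egg1: white egg 44 mm wide and 55 mm tall, about 60 g, standing blunt end down in its cup (underside flat, 16 mm across). Origin: centre of its underside, z up; in the cup that is 26 mm above the worktop. It is widest 23 mm above the underside; its top is 81 mm above the worktop
- white_egg2: another white egg 44 mm wide and 55 mm tall, about 60 g, standing blunt end down in its cup (underside flat, 16 mm across). Origin: centre of its underside, z up; in the cup that is 26 mm above the worktop. It is widest 23 mm above the underside; its top is 81 mm above the worktop
- white_cup1: white egg cup, 54 mm across the foot, 51 mm across the rim, 38 mm tall, inner floor at 26 mm; loose, about 160 g. Origin: centre of the underside, z up. white_egg1 stands in it
- white_cup2: white egg cup, 54 mm across the foot, 51 mm across the rim, 38 mm tall, inner floor at 26 mm; loose, about 160 g. Origin: centre of the underside, z up. white_egg2 stands in it
- saucer: round white saucer, 140 mm across, 16 mm tall, loose, left on the worktop. Origin: centre of the underside, z up
- mug: green mug, 82 mm across, 95 mm tall, with a handle; a bystander behind. Origin: centre of the underside
- jam_jar: amber jar with a red cap, 70 mm across, 90 mm tall; a bystander behind. Origin: centre of the underside
- salt: white salt shaker, 42 mm across, 72 mm tall; a bystander behind. Origin: centre of the underside
- spoon: spoon with a wooden handle and a steel bowl, lying at the right side of the worktop; a bystander. Origin: its underside, x along it
Things that resemble listed ones, but are neither listed nor needed, are in the scene too. What is shaped like the white_egg1 but yellow is not meant.

How it is judged:
By the outcome, as a careful person would: the job done as asked, in the order asked, and still so for the second after the job is handed in, while the arm keeps its last pose, push and grip.
It also fails if it takes over 48 s, if anything falls off the work surface, if the arm or the gripper's body presses on something with over 40 N, if the wrist force passes 120 N, or if a joint passes its speed limit or range.

## Robot

A 7-joint arm with a two-finger parallel gripper is mounted at the origin on the work surface. World frame = base frame: x ahead of the robot, y to its left, z up, the work surface at z = 0. Lengths are in m, angles in rad, forces in N, time in s.
With the tool pointing down it reaches from about 0.4 to 0.875 m from the base axis. Payload 19.3 kg.
Tool frame: the origin (TCP) lies at the very end of the fingers, on their centre line; the grasp point (between the pads) lies 19 mm behind it; z points along the fingers, y is the line along which they close (so a half turn about z gives the same grasp; the last joint's range is limited). The gripper opens to 85 mm and grips with 20 to 120 N. Pads are 22 mm wide; open, the fingers measure 114 mm over their backs; the gripper's body (76 mm by 85 mm) begins 54 mm behind the grasp point. The pads swing forward as they close: fully open they stand 13 mm farther back than shut.
Start: joints at [-1.225, 0.521, -0.036, 1.599, 0.021, 1.021, -0.113], TCP at [0.252, 0.572, 0.231] pointing down, gripper open.
Joint ranges: [-2.91, 2.91], [-0.3, 2.13], [-1.5, 1.42], [0.17, 2.43], [-1.26, 4.41], [0.16, 1.93], [-2.52, 2.52]. Speed limits (rad/s): [1.89, 1.89, 2.39, 2.39, 3.01, 3.01, 3.01].

## Interface

Orientations are given as [roll, pitch, yaw] about the fixed x, y, z axes, in that order (R = Rz(yaw) Ry(pitch) Rx(roll)).
In Python, from workcell import bot gives the robot as it stands.
- The arm moves only by the shell command python3 -m crank 'ROWS' [FORCE]. ROWS is a JSON object of lists of equal length, an entry for each row: "travel": the shift along the world's x, y, z in cm, a list of three; "turn": the turn, a rotation vector about the world's x, y, z in degrees, a list of three; "gripper": the closure, from 0 (fully open) to 1 (shut). A call has exactly 5 rows; each row is the pose to reach, as a shift and turn from the pose commanded when the call began; what a row does not reach only later rows make up. A row lasts 1/10 s, in which the tool goes at most 50 mm and 8.59 degrees, less where a joint would pass 70% of its speed; a pose out of reach is approached as far as the arm can. A call with a gripper value outside its range is refused whole. The fingers move at their own pace and stop on an object; FORCE is the grip in N (left out, the last holds). Time passes only in rows, so rows that repeat a pose let the fingers close, or fill a call up. It gives the time, the measured TCP pose, the force, the opening and the grip force at its end, in the units of the state.
- bot.observe(): the state, without advancing time (a new reading comes with each control period).
- bot.grab_frame(name): name is "scene" or "top" or "wrist"; returns a dict with "pixels" (400x640x3 uint8, red, green, blue), "fx", "fy", "cx", "cy" (pixels), "extrinsics" (4x4, takes a point from world to camera coordinates). Camera axes: x right, y down, z forward; pixel columns grow to the right and rows downward; lengths in m; the calibration is good to about 2 mm. A picture is of the moment at which its call begins. There is no depth.
- bot.job_done(): hands the job in; it is judged then, once.
The state is a dict: "clock": time; "qpos": joint angles; "qd": joint speeds; "joint_efforts": joint torques, N m; "position": TCP position; "tool_rot": TCP orientation; "force": force on the tool from outside, world axes, zero at the start; "moment": the same for the moment, N m; "grip_width": finger opening in m; "finger_force": force on a finger pad.
Only numpy, scipy, OpenCV 4.12 (cv2) and the standard library are available. Lean on these libraries where they do the work, as an engineer would, in place of code of your own. Each camera call takes 0.05 s, during which the arm holds its last target. There are 200 camera calls.

## Working session

There is one attempt and no reset: what is moved stays moved. The work goes in short steps, Python scripts to look and compute and a shell command to move; the robot and the scene stay as the last step left them, time stands still between calls to the robot, and variables do not carry over. Pictures are saved under pics/ and viewed, at most 10 in all, crops included, and the job is handed in when it is done.

```bash
ls; mkdir -p pics
python3 - <<'E'
from workcell import bot
import cv2,json,numpy as np
s=bot.observe();print({k:np.round(v,3).tolist() for k,v in s.items()})
for n in ("scene","top"):
    f=bot.grab_frame(n);cv2.imwrite(f"pics/{n}0.png",f["pixels"][:,:,::-1])
    print(n,f["fx"],f["fy"],f["cx"],f["cy"],np.round(f["extrinsics"],4).tolist())
E
```

```text
pics
{'clock': 0.0, 'qpos': [-1.225, 0.522, -0.036, 1.6, 0.021, 1.021, -0.113], 'qd': [-0.002, 0.0, -0.0, 0.001, 0.001, -0.0, 0.002], 'joint_efforts': [0.001, -92.711, 1.98, -36.993, 0.018, 0.008, -0.0], 'position': [0.252, 0.571, 0.231], 'tool_rot': [-3.14, 0.0, 2.726], 'force': [-0.855, -0.555, 0.814], 'moment': [-0.033, -0.039, 0.006], 'finger_force': 0.0, 'grip_width': 0.085}
scene 514.6886092799269 514.6886092799269 326.68876080428464 214.12106670601304 [[0.4496, 0.8932, 0.001, -0.1875], [0.7718, -0.3879, -0.5038, -0.4375], [-0.4496, 0.2273, -0.8638, 1.6857], [0.0, 0.0, 0.0, 1.0]]
top 432.8192570260582 432.8192570260582 322.6863966152099 197.7974235090982 [[-0.0112, -0.9999, -0.0058, -0.0684], [-0.9975, 0.0116, -0.0692, 0.5539], [0.0693, 0.005, -0.9976, 1.4301], [0.0, 0.0, 0.0, 1.0]]
```

View pics/scene0.png

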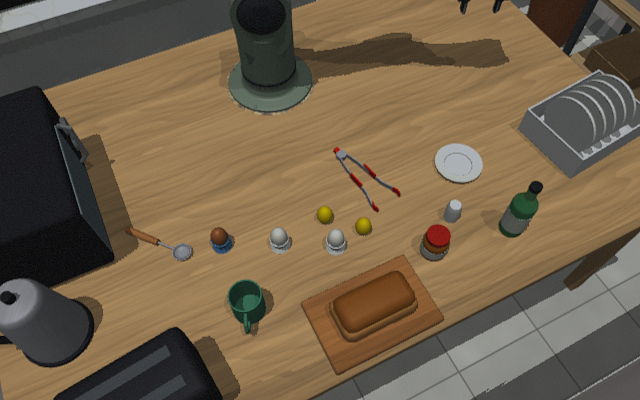

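View pics/top0.png

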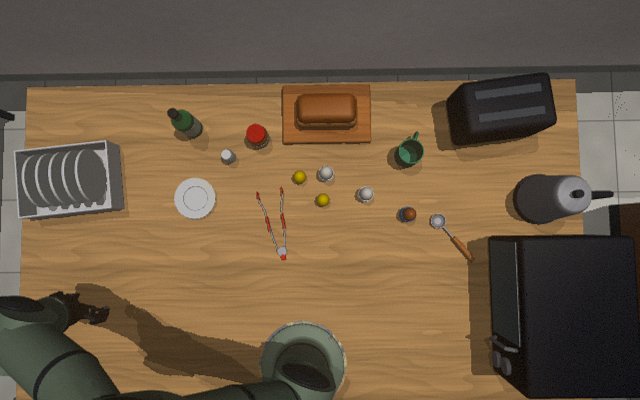

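The scene view shows the tongs (hinge 338,152; jaws 376,208 and 398,192), the brown egg (220,237) and the saucer (458,163). In the top view they are the tongs (hinge 282,256; jaws 258,195 and 281,190), egg (408,214) and saucer (195,198). Next come enlarged crops.

Run:
```python
import cv2,numpy as np
t=cv2.imread("pics/top0.png");s=cv2.imread("pics/scene0.png")
def crop(im,x,y,w,h,k):return cv2.resize(im[y:y+h,x:x+w],None,fx=k,fy=k,interpolation=cv2.INTER_CUBIC)
a=np.hstack([crop(t,245,180,50,90,6.0),crop(t,385,195,50,40,6)if 0 else crop(s,325,140,80,90,6.0)])
cv2.imwrite("pics/c1.png",a)
b=np.vstack([crop(t,310,160,130,70,6.0)[:, :780],])
c=crop(s,200,215,160,50,4.875)
cv2.imwrite("pics/c2.png",cv2.resize(np.vstack([b,c[:, :780]]),None,fx=.88,fy=.88))
```

```text
(no output)
```

View pics/c1.png

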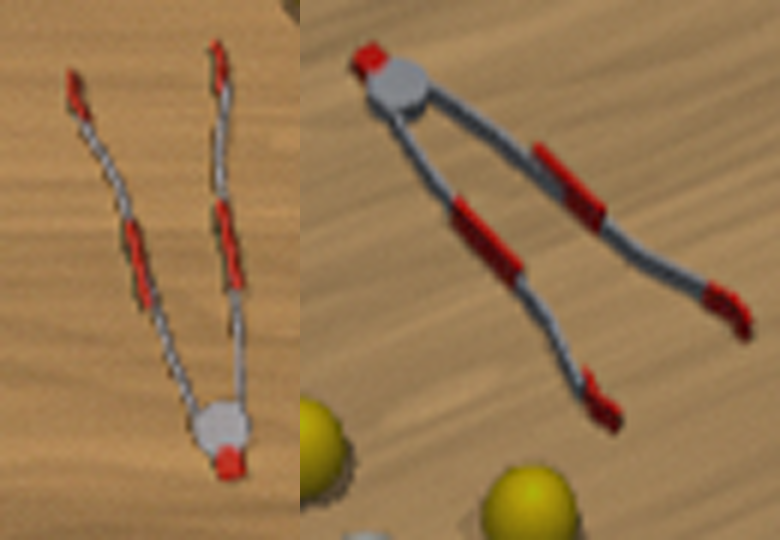

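View pics/c2.png

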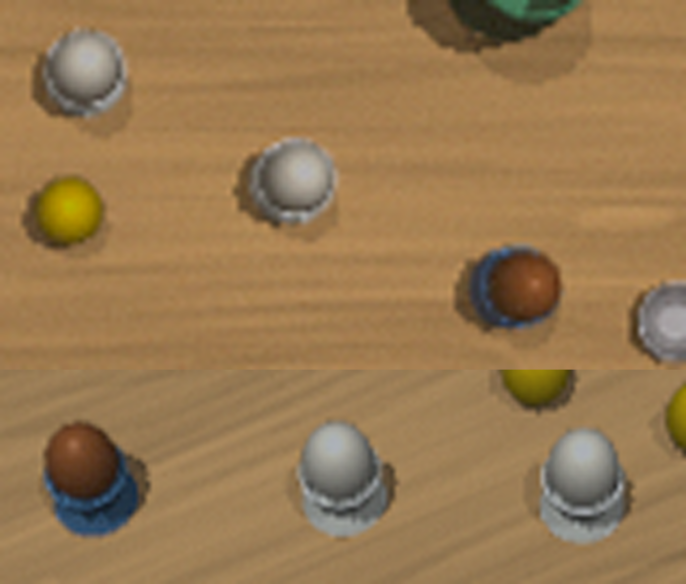

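The crops give these pixel positions:

| Item | Top view | Scene view |
|---|---|---|
| Grips | (268.2,224), (283.2,221) | (370,171.3), (356.2,180.5) |
| Jaws | (257.8,196), (281.5,191.2) | (396.3,191.7), (375.3,207) |
| Hinge | (281.8,251.2) | (341.2,153.8) |
| Brown egg | (409.2,214) | (218.6,235.6) |

The brown egg stands in the blue cup. I'll triangulate these.

```bash
cat > h.py <<'E'
import cv2,numpy as np
def P(f):
    return np.array([[f["fx"],0,f["cx"]],[0,f["fy"],f["cy"]],[0,0,1]])@np.array(f["extrinsics"])[:3]
def tri(fa,a,fb,b):
    X=cv2.triangulatePoints(P(fa),P(fb),np.array(a,float),np.array(b,float));X=X[:3,0]/X[3,0]
    e=[np.abs((p:=P(f)@np.r_[X,1])[:2]/p[2]-u).max() for f,u in((fa,a),(fb,b))]
    return X,max(e)
def onz(f,u,z):
    M=P(f);A=np.c_[M[:,:2],-np.r_[u,1]];return np.linalg.solve(A,-(M[:,2]*z+M[:,3]))[:2]
E
python3 - <<'E'
from workcell import bot
from h import *
t=bot.grab_frame("top");s=bot.grab_frame("scene")
d=.42
pts=dict(gripL=((268.2,224),(370,171.3)),gripR=((283.2,221),(356.2,180.5)),jawL=((257.8,196),(396.3,191.7)),jawR=((281.5,191.2),(375.3,207)),
hinge=((281.8,251.2),(341.2,153.8)),egg=((409.2,214),(218.6,235.6)),saucer=((195,198),(458.5,163)),w2=((366.5,194.5),(278.5,236.5)),w1=((326,173),(335.5,238)))
for k,(a,b) in pts.items():
    a=np.array(a)-d;b=np.array(b)-d
    X,e=tri(t,a,s,b);print(k,X.round(3),round(e,2), 'top@z12',onz(t,a,.012).round(3),'scene@z12',onz(s,b,.012).round(3),'z55',onz(t,a,.055).round(3),onz(s,b,.055).round(3))
E
```

```text
gripL [0.47  0.111 0.013] 0.34 top@z12 [0.469 0.11 ] scene@z12 [0.469 0.113] z55 [0.469 0.105] [0.494 0.095]
gripR [0.479 0.061 0.012] 0.32 top@z12 [0.479 0.06 ] scene@z12 [0.479 0.062] z55 [0.478 0.056] [0.504 0.046]
jawL [0.564 0.145 0.011] 0.01 top@z12 [0.564 0.145] scene@z12 [0.564 0.145] z55 [0.56  0.138] [0.586 0.126]
jawR [0.58  0.067 0.01 ] 0.42 top@z12 [0.579 0.065] scene@z12 [0.581 0.067] z55 [0.575 0.061] [0.602 0.051]
hinge [0.378 0.065 0.016] 0.18 top@z12 [0.378 0.065] scene@z12 [0.376 0.067] z55 [0.38  0.061] [0.404 0.051]
egg [ 0.496 -0.354  0.056] 0.07 top@z12 [ 0.497 -0.363] scene@z12 [ 0.47  -0.353] z55 [ 0.496 -0.354] [ 0.495 -0.355]
saucer [0.56  0.358 0.013] 0.21 top@z12 [0.559 0.357] scene@z12 [0.56  0.358] z55 [0.556 0.344] [0.581 0.332]
w2 [ 0.562 -0.216  0.046] 0.37 top@z12 [ 0.564 -0.221] scene@z12 [ 0.545 -0.211] z55 [ 0.561 -0.217] [ 0.567 -0.217]
w1 [ 0.634 -0.085  0.048] 0.05 top@z12 [ 0.639 -0.085] scene@z12 [ 0.618 -0.076] z55 [ 0.633 -0.085] [ 0.638 -0.087]
```

Heights agree with the text: grips 12 mm, jaws 11 mm, egg about 55 mm. The tongs' origin is near (0.474, 0.086) with heading 11.5°. I'll move above it, turning +35.3°.

```bash
python3 -m crank '{"travel":[[2.2,-4.8,0],[4.4,-9.6,0],[6.6,-14.4,0],[8.8,-19.2,0],[11,-24,0]],"turn":[[0,0,3.5],[0,0,7],[0,0,10.5],[0,0,14],[0,0,17.5]],"gripper":[0,0,0,0,0]}' 20
python3 -m crank '{"travel":[[2.2,-4.8,0],[4.4,-9.6,0],[6.6,-14.4,-1],[8.9,-19.5,-2],[11.2,-24.5,-3]],"turn":[[0,0,3.5],[0,0,7],[0,0,10.5],[0,0,14],[0,0,17.8]],"gripper":[0,0,0,0,0]}'
python3 -m crank '{"travel":[[0,0,0],[0,0,0],[0,0,0],[0,0,0],[0,0,0]],"turn":[[0,0,0],[0,0,0],[0,0,0],[0,0,0],[0,0,0]],"gripper":[0,0,0,0,0]}'
python3 - <<'E'
from workcell import bot
import cv2
from h import *
f=bot.grab_frame("wrist");cv2.imwrite("pics/w1.png",f["pixels"][:,:,::-1])
print(bot.observe()["position"],bot.observe()["tool_rot"],bot.observe()["qpos"])
np.save("w1.npy",P(f))
E
```

```text
clock: 0.7
position: [0.3571, 0.3425, 0.2313]
tool_rot: [3.142, 0.0, 3.034]
force: [1.8, 1.2, -0.3]
grip_width: 0.0853
finger_force: 0.0
clock: 1.2
position: [0.4601, 0.1173, 0.2051]
tool_rot: [3.142, 0.001, -2.939]
force: [1.3, 1.5, -0.2]
grip_width: 0.0853
finger_force: 0.0
clock: 1.7
position: [0.4594, 0.1201, 0.2054]
tool_rot: [3.141, 0.0, -2.94]
force: [-1.1, -0.2, -1.3]
grip_width: 0.0858
finger_force: 0.0
[0.45936747 0.11995421 0.20532284] [ 3.14151771e+00  1.50496490e-04 -2.93995357e+00] [-0.36255599  0.31938457 -0.02196898  2.01134928  0.00945172  0.81079148
  1.3825106 ]
```

View pics/w1.png

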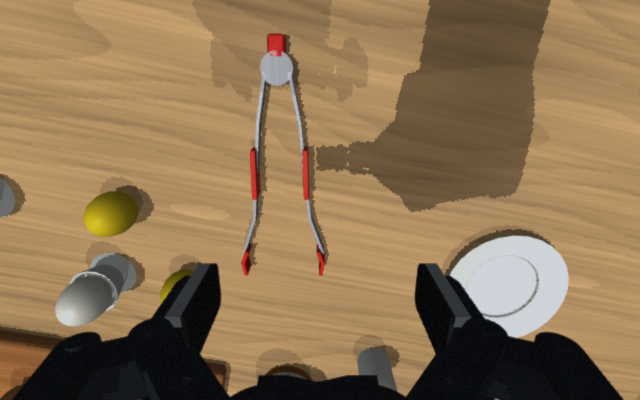

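The wrist view shows the tongs: grips (254,174) and (306,175), jaws (247,262) and (321,262), hinge disc (277,68), all running nearly parallel to the image columns. I'll project these at the known heights.

Run:
```python
from h import *
M=np.load("w1.npy")
def o(u,z):
    A=np.c_[M[:,:2],-np.r_[u,1]];return np.linalg.solve(A,-(M[:,2]*z+M[:,3]))[:2]
q=[o(u,.016) for u in ((306,174.5),(254.3,174.5),(321,262),(247,262),(277,68),)]
for p in q: print(p.round(4))
g=(q[0]+q[1])/2;j=(q[2]+q[3])/2
print(g,j,np.hypot(*(q[0]-q[1])),np.hypot(*(j-g)),[np.degrees(np.arctan2(*(v)[::-1])) for v in (j-g,j-q[4],g-q[4])])
```

```text
[0.4688 0.1104]
[0.4792 0.0598]
[0.5627 0.1453]
[0.5789 0.066 ]
[0.3761 0.0658]
[0.47400681 0.08511263] [0.57083407 0.10565019] 0.05164396544317891 0.09898136504428617 [np.float64(11.975254531784433), np.float64(11.574751761189122), np.float64(11.177368231927423)]
```

```bash
python3 -m crank '{"travel":[[0.7,-1.7,-1],[1.4,-3.4,-3],[1.4,-3.4,-6],[1.4,-3.4,-9],[1.4,-3.4,-11]],"turn":[[0,0,0],[0,0,0],[0,0,0],[0,0,0],[0,0,0]],"gripper":[0,0,0,0,0]}'
python3 -m crank '{"travel":[[0,0,0],[0,0,0],[0,0,-1],[0,0,-1],[0,0,-1]],"turn":[[0,0,0],[0,0,0],[0,0,0],[0,0,0],[0,0,0]],"gripper":[0,0,0,0,0]}'
```

```text
clock: 2.25
position: [0.473, 0.0854, 0.0936]
tool_rot: [-3.142, -0.001, -2.941]
force: [0.4, 0.2, 0.1]
grip_width: 0.0853
finger_force: 0.0
clock: 2.75
position: [0.4737, 0.0852, 0.0855]
tool_rot: [3.142, 0.0, -2.941]
force: [-0.9, -0.1, -0.9]
grip_width: 0.0852
finger_force: 0.0
```

```bash
python3 -m crank '{"travel":[[0,0,-2.5],[0,0,-5],[0,0,-6.5],[0,0,-7.4],[0,0,-7.4]],"turn":[[0,0,0],[0,0,0],[0,0,0],[0,0,0],[0,0,0]],"gripper":[0,0,0,0,0]}'
python3 -m crank '{"travel":[[0,0,-0.3],[0,0,-0.7],[0,0,-0.7],[0,0,-0.7],[0,0,-0.7]],"turn":[[0,0,0],[0,0,0],[0,0,0],[0,0,0],[0,0,0]],"gripper":[0.1,0.2,0.3,0.3,0.3]}'
```

```text
clock: 3.25
position: [0.4733, 0.0851, 0.0107]
tool_rot: [-3.142, -0.001, -2.941]
force: [0.1, -0.4, 0.5]
grip_width: 0.0852
finger_force: 0.0
clock: 3.75
position: [0.4738, 0.0852, 0.0044]
tool_rot: [-3.142, 0.0, -2.941]
force: [0.5, 0.1, -1.2]
grip_width: 0.0596
finger_force: 0.0
```

```bash
python3 -m crank '{"travel":[[0,0,0],[0,0,0],[0,0,0],[0,0,0],[0,0,0]],"turn":[[0,0,0],[0,0,0],[0,0,0],[0,0,0],[0,0,0]],"gripper":[0.34,0.38,0.42,0.42,0.42]}' 20
python3 -m crank '{"travel":[[0,0,0],[0,0,0],[0,0,0],[0,0,0],[0,0,0]],"turn":[[0,0,0],[0,0,0],[0,0,0],[0,0,0],[0,0,0]],"gripper":[0.42,0.42,0.42,0.42,0.42]}' 20
```

```text
clock: 4.25
position: [0.4742, 0.0852, 0.0048]
tool_rot: [-3.142, 0.001, -2.941]
force: [-0.5, -1.7, 13.8]
grip_width: 0.0496
finger_force: 13.8
clock: 4.75
position: [0.4742, 0.0852, 0.0049]
tool_rot: [-3.142, 0.001, -2.941]
force: [-1.6, -1.4, 14.5]
grip_width: 0.0494
finger_force: 13.8
```

```bash
python3 -m crank '{"travel":[[0,0,0.2],[0,0,0.6],[0,0,1.5],[0,0,3],[0,0,3]],"turn":[[0,0,0],[0,0,0],[0,0,0],[0,0,0],[0,0,0]],"gripper":[0.42,0.42,0.42,0.42,0.42]}'
python3 -m crank '{"travel":[[0,0,1],[0,0,3],[0,0,5],[0,0,7],[0,0,7]],"turn":[[0,0,0],[0,0,0],[0,0,0],[0,0,0],[0,0,0]],"gripper":[0.42,0.42,0.42,0.42,0.42]}'
python3 - <<'E'
from workcell import bot
import cv2
from h import *
c=[]
for n in("wrist","scene","top"):
    f=bot.grab_frame(n);cv2.imwrite(f"pics/{n}2.png",f["pixels"][:,:,::-1]);np.save(n+"2.npy",P(f))
a=cv2.imread("pics/scene2.png")[120:250,310:450];a=cv2.resize(a,None,fx=3.5,fy=3.5,interpolation=2)
b=cv2.imread("pics/wrist2.png")[:, 100:560]
cv2.imwrite("pics/m2.png",np.hstack([cv2.resize(b,(300,261)),cv2.resize(a,(490,261*1))])if 0 else a)
E
```

```text
clock: 5.25
position: [0.4744, 0.0853, 0.0359]
tool_rot: [3.141, 0.002, -2.941]
force: [-0.5, -0.1, -1.8]
grip_width: 0.0493
finger_force: 9.4
clock: 5.75
position: [0.4746, 0.0854, 0.1064]
tool_rot: [3.141, 0.003, -2.942]
force: [0.6, -0.5, -1.0]
grip_width: 0.0497
finger_force: 9.4
```

View pics/wrist2.png

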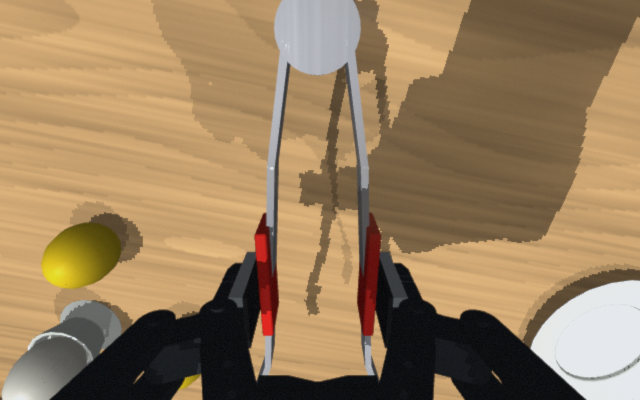

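The grips sit squarely between the pads (red plates at (265,280) and (371,280)) and the tongs hang level. Next I'll raise them and carry them towards the egg, turning to heading -35.6°.

```bash
python3 -m crank '{"travel":[[0,-0.5,1.5],[-0.3,-2,3.5],[-0.7,-4.5,5.5],[-1.2,-7.5,7.5],[-1.7,-10.5,8.5]],"turn":[[0,0,-1],[0,0,-3],[0,0,-6],[0,0,-9.5],[0,0,-13]],"gripper":[0.42,0.42,0.42,0.42,0.42]}'
python3 -m crank '{"travel":[[-0.5,-3,0],[-1,-6,0],[-1.5,-9,0],[-2,-12,0],[-2.5,-15,0]],"turn":[[0,0,-3.8],[0,0,-7.6],[0,0,-11.4],[0,0,-15.2],[0,0,-19]],"gripper":[0.42,0.42,0.42,0.42,0.42]}'
python3 -m crank '{"travel":[[-0.4,-3,0],[-0.8,-6,0],[-1.2,-9,0],[-1.6,-11.5,0],[-1.8,-12.7,0]],"turn":[[0,0,-3.5],[0,0,-7],[0,0,-11],[0,0,-14],[0,0,-15]],"gripper":[0.42,0.42,0.42,0.42,0.42]}'
python3 -m crank '{"travel":[[0,0,0],[0,0,0],[0,0,0],[0,0,0],[0,0,0]],"turn":[[0,0,0],[0,0,0],[0,0,0],[0,0,0],[0,0,0]],"gripper":[0.42,0.42,0.42,0.42,0.42]}'
python3 - <<'E'
from workcell import bot
import cv2
from h import *
for n in("scene","top"):
    f=bot.grab_frame(n);cv2.imwrite(f"pics/{n}3.png",f["pixels"][:,:,::-1]);np.save(n+"3.npy",P(f))
s=cv2.imread("pics/scene3.png")[140:260,180:300];t=cv2.imread("pics/top3.png")[185:285,350:450]
print(bot.observe()["qpos"])
cv2.imwrite("pics/m3.png",np.hstack([cv2.resize(s,(396,396),interpolation=2),cv2.resize(t,(400,396),interpolation=2)]))
E
```

```text
clock: 6.4
position: [0.4563, -0.0208, 0.1897]
tool_rot: [3.142, -0.0, 3.113]
force: [-0.9, -0.2, -1.5]
grip_width: 0.0495
finger_force: 9.4
clock: 6.9
position: [0.4308, -0.1709, 0.1883]
tool_rot: [-3.141, -0.002, 2.781]
force: [1.1, -0.5, -1.0]
grip_width: 0.0492
finger_force: 9.4
clock: 7.4
position: [0.4125, -0.2987, 0.1882]
tool_rot: [-3.14, -0.001, 2.518]
force: [0.2, -0.1, -0.9]
grip_width: 0.0498
finger_force: 9.4
clock: 7.9
position: [0.4138, -0.2962, 0.1893]
tool_rot: [3.141, -0.0, 2.523]
force: [0.3, 0.2, -2.2]
grip_width: 0.0494
finger_force: 9.4
[ 0.28612121  0.4076697   0.28643867  1.95691339 -0.15719811  0.79803019
  1.61175262]
```

View pics/m3.png

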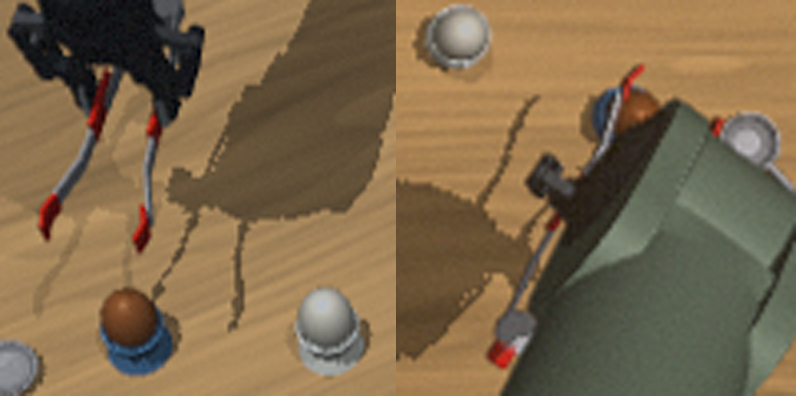

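In the scene crop the jaws are at (47,218) and (141,228), and the brown egg at (130,318). In the top crop the left jaw is at (632,80) and the right jaw tip at (718,128), partly hidden. I'll check the jaw height and position.

Run:
```python
from h import *
S=np.load("scene3.npy");T=np.load("top3.npy")
def tr(a,b):
    X=cv2.triangulatePoints(T,S,np.array(a,float),np.array(b,float));return (X[:3]/X[3])[:,0]
pr=lambda M,X:((p:=M@np.r_[X,1])[:2]/p[2])
def cs(x,y):return ((x+.5)/3.3-.5+180,(y+.5)/3.3-.5+140)
def ct(x,y):return ((x-396+.5)/4-.5+350,(y+.5)/3.96-.5+185)
print(tr(ct(632,80),cs(141,228)),tr(ct(718,128),cs(47,218)))
h=2.523-np.pi;tcp=np.array([.4138,-.2962,.1893]);u=np.array([np.cos(h),np.sin(h),0]);v=np.array([-u[1],u[0],0])
for s in(1,-1):
  J=tcp+.1*u+s*.035*v;J[2]=.1893-.0045+.011
  print(s,J,'pred top',pr(T,J),'obs',ct(632,80),'pred scene',pr(S,J),'obs',cs(*((141,228)if s>0 else(47,218))))
print('egg',tr((408.8,213.6),cs(130,318)), np.degrees(h), tcp+.1*u)
```

```text
[ 0.51738308 -0.3254142   0.19987985] [ 0.48191546 -0.38378422  0.20458553]
1 [ 0.51556566 -0.32567458  0.1958    ] pred top [408.09043607 205.39356267] obs (408.625, 204.82828282828282) pred scene [221.954497   209.08756468] obs (222.37878787878788, 208.74242424242425)
-1 [ 0.47497342 -0.38270326  0.1958    ] pred top [427.95526188 219.03214437] obs (408.625, 204.82828282828282) pred scene [193.1249243 205.2130469] obs (193.8939393939394, 205.71212121212122)
egg [ 0.49625957 -0.35400717  0.05156482] -35.44274828849329 [ 0.49526954 -0.35418892  0.1893    ]
```

Jaws sit directly above the egg, within about 1–2 mm. Descending 14.3 cm, with slow rows at the end.

```bash
python3 -m crank '{"travel":[[0,0,-0.8],[0,0,-2.3],[0,0,-4.3],[0,0,-6],[0,0,-7]],"turn":[[0,0,0],[0,0,0],[0,0,0],[0,0,0],[0,0,0]],"gripper":[0.42,0.42,0.42,0.42,0.42]}'
python3 -m crank '{"travel":[[0,0,-0.5],[0,0,-2],[0,0,-3.5],[0,0,-4.5],[0,0,-5]],"turn":[[0,0,0],[0,0,0],[0,0,0],[0,0,0],[0,0,0]],"gripper":[0.42,0.42,0.42,0.42,0.42]}'
python3 -m crank '{"travel":[[0,0,-0.7],[0,0,-1.4],[0,0,-2],[0,0,-2.3],[0,0,-2.3]],"turn":[[0,0,0],[0,0,0],[0,0,0],[0,0,0],[0,0,0]],"gripper":[0.42,0.42,0.42,0.42,0.42]}'
python3 - <<'E'
from workcell import bot
import cv2
from h import *
for n in("scene","top"):
    f=bot.grab_frame(n);cv2.imwrite(f"pics/{n}4.png",f["pixels"][:,:,::-1]);np.save(n+"4.npy",P(f))
s=cv2.imread("pics/scene4.png")[180:270,180:270];t=cv2.imread("pics/top4.png")[170:260,370:460]
print(bot.observe()["position"])
cv2.imwrite("pics/m4.png",np.hstack([cv2.resize(s,(396,396),interpolation=2),cv2.resize(t,(396,396),interpolation=2)]))
E
```

```text
clock: 8.5
position: [0.4131, -0.2965, 0.1176]
tool_rot: [-3.141, -0.002, 2.522]
force: [0.5, 0.6, -0.6]
grip_width: 0.0496
finger_force: 9.4
clock: 9.0
position: [0.4135, -0.2968, 0.0687]
tool_rot: [-3.142, -0.0, 2.522]
force: [-0.4, -0.0, -1.1]
grip_width: 0.0497
finger_force: 9.4
clock: 9.5
position: [0.4135, -0.2968, 0.0459]
tool_rot: [-3.142, -0.001, 2.521]
force: [-0.2, 0.8, -1.0]
grip_width: 0.0496
finger_force: 9.4
[ 0.41368693 -0.29691864  0.04633776]
```

View pics/m4.png

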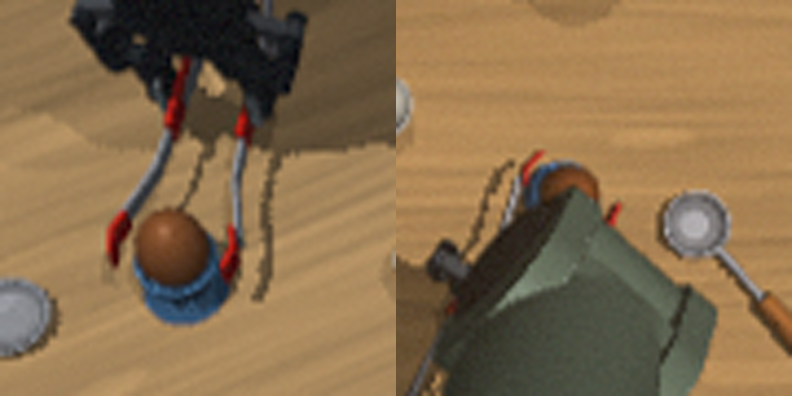

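The jaws straddle the egg centrally: scene jaws (117,238) and (230,255) have a midpoint of (173,246) against the egg at (175,245), and the top view agrees. Closing gently.

```bash
python3 -m crank '{"travel":[[0,0,0],[0,0,0],[0,0,0],[0,0,0],[0,0,0]],"turn":[[0,0,0],[0,0,0],[0,0,0],[0,0,0],[0,0,0]],"gripper":[0.44,0.46,0.48,0.5,0.52]}' 20
python3 -m crank '{"travel":[[0,0,0],[0,0,0],[0,0,0],[0,0,0],[0,0,0]],"turn":[[0,0,0],[0,0,0],[0,0,0],[0,0,0],[0,0,0]],"gripper":[0.53,0.54,0.55,0.56,0.57]}' 20
python3 -m crank '{"travel":[[0,0,0],[0,0,0],[0,0,0],[0,0,0],[0,0,0]],"turn":[[0,0,0],[0,0,0],[0,0,0],[0,0,0],[0,0,0]],"gripper":[0.58,0.6,0.62,0.62,0.62]}' 20
```

```text
clock: 10.1
position: [0.4136, -0.2968, 0.0463]
tool_rot: [3.142, 0.0, 2.522]
force: [0.6, 0.2, -1.2]
grip_width: 0.041
finger_force: 10.5
clock: 10.6
position: [0.4136, -0.2969, 0.0462]
tool_rot: [-3.142, 0.0, 2.521]
force: [0.1, -0.8, -0.9]
grip_width: 0.0379
finger_force: 20.1
clock: 11.1
position: [0.4136, -0.2968, 0.0462]
tool_rot: [-3.142, -0.0, 2.522]
force: [-0.3, -0.5, -1.5]
grip_width: 0.0382
finger_force: 20.1
```

The grips stopped at 38 mm with 20 N, so the jaws are on the egg. Lifting slowly.

```bash
python3 -m crank '{"travel":[[0,0,0.3],[0,0,0.8],[0,0,1.5],[0,0,2.2],[0,0,3]],"turn":[[0,0,0],[0,0,0],[0,0,0],[0,0,0],[0,0,0]],"gripper":[0.62,0.62,0.62,0.62,0.62]}'
python3 -m crank '{"travel":[[0,0,1],[0,0,2.2],[0,0,3.4],[0,0,4.4],[0,0,5]],"turn":[[0,0,0],[0,0,0],[0,0,0],[0,0,0],[0,0,0]],"gripper":[0.62,0.62,0.62,0.62,0.62]}'
python3 - <<'E'
from workcell import bot
import cv2
from h import *
for n in("scene","top"):
    f=bot.grab_frame(n);cv2.imwrite(f"pics/{n}5.png",f["pixels"][:,:,::-1]);np.save(n+"5.npy",P(f))
s=cv2.imread("pics/scene5.png")[160:260,180:280];t=cv2.imread("pics/top5.png")[170:260,370:460]
cv2.imwrite("pics/m5.png",np.hstack([cv2.resize(s,(400,400),interpolation=2),cv2.resize(t,(396,400),interpolation=2)]))
E
```

```text
clock: 11.6
position: [0.4136, -0.2968, 0.077]
tool_rot: [3.142, 0.0, 2.522]
force: [1.2, 0.2, -1.5]
grip_width: 0.0378
finger_force: 20.3
clock: 12.1
position: [0.4139, -0.2969, 0.1274]
tool_rot: [3.141, 0.001, 2.522]
force: [0.0, 0.8, -1.9]
grip_width: 0.0379
finger_force: 20.3
```

View pics/m5.png

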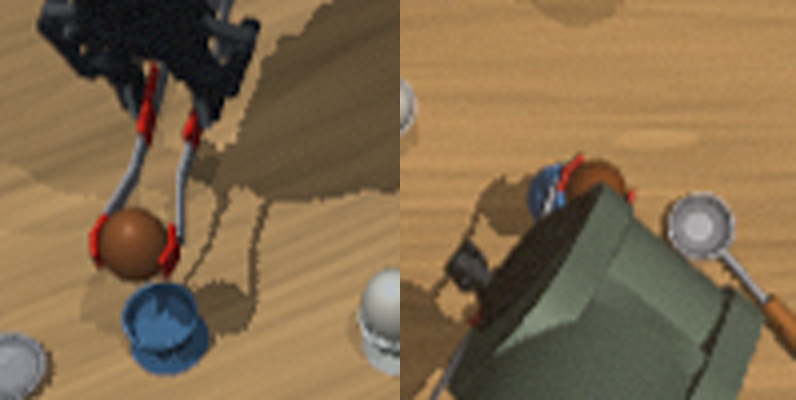

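The egg is held by the jaws (egg at (133,242) in the scene crop) clear of the empty cup, which stayed put at (165,325). Next I'll carry it to the saucer.

```bash
python3 -m crank '{"travel":[[0,0.2,1.2],[0.1,1,3],[0.3,2.5,5],[0.5,4.5,7],[0.8,6.9,8]],"turn":[[0,0,0.2],[0,0,1],[0,0,2.5],[0,0,4.8],[0,0,7.4]],"gripper":[0.62,0.62,0.62,0.62,0.62]}'
python3 -m crank '{"travel":[[0.2,2.4,0.4],[0.5,4.8,0.5],[0.7,7.2,0.5],[1,9.6,0.5],[1.2,12,0.5]],"turn":[[0,0,2.6],[0,0,5.2],[0,0,7.8],[0,0,10.4],[0,0,13]],"gripper":[0.62,0.62,0.62,0.62,0.62]}'
python3 -m crank '{"travel":[[0.2,2.4,0],[0.5,4.8,0],[0.7,7.2,0],[1,9.6,0],[1.2,12,0]],"turn":[[0,0,2.6],[0,0,5.2],[0,0,7.8],[0,0,10.4],[0,0,13]],"gripper":[0.62,0.62,0.62,0.62,0.62]}'
python3 -m crank '{"travel":[[0.2,2.4,0],[0.5,4.8,0],[0.7,7.2,0],[1,9.6,0],[1.2,12,0]],"turn":[[0,0,2.6],[0,0,5.2],[0,0,7.8],[0,0,10.4],[0,0,13]],"gripper":[0.62,0.62,0.62,0.62,0.62]}'
python3 -m crank '{"travel":[[0.2,2.4,0],[0.5,4.8,0],[0.7,7.2,0],[1,9.6,0],[1.2,11.8,0]],"turn":[[0,0,2.6],[0,0,5.2],[0,0,7.8],[0,0,10.4],[0,0,13]],"gripper":[0.62,0.62,0.62,0.62,0.62]}'
python3 -m crank '{"travel":[[0,0,0],[0,0,0],[0,0,0],[0,0,0],[0,0,0]],"turn":[[0,0,0],[0,0,0],[0,0,0],[0,0,0],[0,0,0]],"gripper":[0.62,0.62,0.62,0.62,0.62]}'
```

```text
clock: 12.7
position: [0.4217, -0.2277, 0.2079]
tool_rot: [-3.141, 0.001, 2.651]
force: [1.2, 0.4, -2.1]
grip_width: 0.0378
finger_force: 20.5
clock: 13.2
position: [0.4335, -0.1068, 0.2116]
tool_rot: [-3.141, -0.0, 2.88]
force: [0.4, -0.0, -1.7]
grip_width: 0.0382
finger_force: 20.5
clock: 13.7
position: [0.4455, 0.0131, 0.2116]
tool_rot: [-3.141, -0.0, 3.106]
force: [0.1, -0.9, -1.4]
grip_width: 0.038
finger_force: 20.5
clock: 14.2
position: [0.4575, 0.133, 0.2115]
tool_rot: [-3.141, -0.0, -2.95]
force: [-0.0, 0.1, -1.5]
grip_width: 0.0375
finger_force: 20.5
clock: 14.7
position: [0.4697, 0.252, 0.2112]
tool_rot: [-3.142, -0.0, -2.721]
force: [-0.3, -0.6, -1.1]
grip_width: 0.0382
finger_force: 20.5
clock: 15.2
position: [0.4697, 0.2497, 0.2114]
tool_rot: [-3.141, 0.0, -2.726]
force: [0.3, -0.7, -1.4]
grip_width: 0.0379
finger_force: 20.5
```

```bash
python3 -m crank '{"travel":[[0.1,1,0],[0.2,2.6,0],[0.4,4.2,0],[0.5,5.1,0],[0.5,5.4,0]],"turn":[[0,0,1.5],[0,0,4],[0,0,6.5],[0,0,8.2],[0,0,8.8]],"gripper":[0.62,0.62,0.62,0.62,0.62]}'
python3 -m crank '{"travel":[[0,0,0],[0,0,0],[0,0,0],[0,0,0],[0,0,0]],"turn":[[0,0,0],[0,0,0],[0,0,0],[0,0,0],[0,0,0]],"gripper":[0.62,0.62,0.62,0.62,0.62]}'
python3 - <<'E'
from workcell import bot
import cv2
from h import *
for n in("scene","top"):
    f=bot.grab_frame(n);cv2.imwrite(f"pics/{n}6.png",f["pixels"][:,:,::-1]);np.save(n+"6.npy",P(f))
s=cv2.imread("pics/scene6.png")[90:210,390:510];t=cv2.imread("pics/top6.png")[150:250,150:250]
cv2.imwrite("pics/m6.png",np.hstack([cv2.resize(s,(396,396),interpolation=2),cv2.resize(t,(400,396),interpolation=2)]))
E
```

```text
clock: 15.7
position: [0.4744, 0.3058, 0.2109]
tool_rot: [3.141, -0.0, -2.568]
force: [-0.2, 0.5, -1.8]
grip_width: 0.0381
finger_force: 20.5
clock: 16.2
position: [0.4747, 0.3039, 0.2113]
tool_rot: [-3.141, 0.0, -2.572]
force: [0.3, -0.6, -1.0]
grip_width: 0.038
finger_force: 20.5
```

View pics/m6.png

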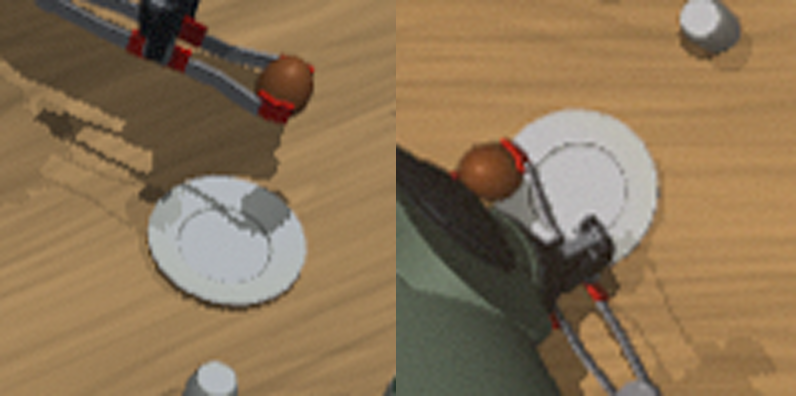

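In the scene crop the egg is at (286,85) and the saucer at (226,242). In the top crop the egg is at (490,172) and the saucer centre at (579,189). Triangulating both.

Run:
```python
from h import *
S=np.load("scene6.npy");T=np.load("top6.npy")
def tr(a,b):
    X=cv2.triangulatePoints(T,S,np.array(a,float),np.array(b,float));return (X[:3]/X[3])[:,0]
def cs(x,y):return ((x+.5)/3.3-.5+390,(y+.5)/3.3-.5+90)
def ct(x,y):return ((x-396+.5)/4-.5+150,(y+.5)/3.96-.5+150)
print('egg',tr(ct(490,172),cs(286,85)),'saucer',tr(ct(579,189),cs(226,242)))
```

```text
egg [0.55908504 0.35914917 0.2170003 ] saucer [0.56092707 0.35577423 0.01309212]
```

The egg is within 4 mm of the saucer's middle. Its underside is about 0.19 m up, roughly 18 cm above the saucer. The arm is still, so I'm handing in.

Run:
```python
from workcell import bot
print(bot.observe()["qd"].round(3) if hasattr(bot.observe()["qd"],'round') else bot.observe()["qd"]); print(bot.job_done())
```

```text
[-0.001  0.002 -0.001 -0.001  0.002 -0.001 -0.   ]
the job is handed in; nothing more can be done
None
```

Handed in at about 16 s: the tongs hold the brown egg still, within 4 mm of the saucer's middle and about 18 cm above it, and I saw nothing else on the worktop move.

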